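# Hold the blue glass cell in the beam of the home-made light bench

## Robot

A 6-joint arm with a two-finger parallel gripper is mounted at the origin on the work surface. World frame = base frame: x ahead of the robot, y to its left, z up, the work surface at z = 0. Lengths are in m, angles in rad, forces in N, time in s.
With the tool pointing down it reaches from about 0.25 to 0.725 m from the base axis. Payload 4 kg.
Tool frame: the origin (TCP) lies midway between the tips of the shut fingers; the grasp point (between the pads) lies grip_point_offset behind it (grip_point_offset is the distance from the TCP to the grasp point, in m); z points along the fingers, y is the line along which they close (so a half turn about z gives the same grasp; the last joint's range is limited). The gripper opens to 85 mm and grips with 20 to 120 N. Pads are 22 mm wide; open, the fingers measure 114 mm over their backs; the gripper's body (76 mm by 85 mm) begins 54 mm behind the grasp point. The pads swing forward as they close: fully open they stand 13 mm farther back than shut.
Start: joints at [0, 0.241, 0.005, 1.335, 0, 1.571], TCP at [0.5, -0, 0.194] pointing down, gripper open.
Joint ranges: [-2.72, 2.72], [-1.05, 1.87], [-1.09, 1.28], [-1.99, 2.15], [-1.42, 1.44], [-3.14, 3.14]. Speed limits (rad/s): [2.79, 2.79, 3.14, 3.14, 3.14, 3.14].

## Interface

Orientations are given as a unit quaternion [x, y, z, w].
In Python, from workcell import * gives the robot as it stands. The module is installed in compiled form; this text tells all that it offers.
- The arm moves only by the tool arm_command, never from a script. Its arguments are lists of equal length, an entry for each row: "slide": the shift along the tool's x, y, z in cm, a list of three; "spin": the turn about the tool's z in degrees. A call has exactly 5 rows; each row is the pose to reach, as a shift and turn from the pose commanded when the call began, along the tool's axes at that moment; what a row does not reach only later rows make up. A row lasts 1/8 s, in which the tool goes at most 62.5 mm and 10.7 degrees, less where a joint would pass 70% of its speed; a pose out of reach is approached as far as the arm can. A call with a gripper value outside its range is refused whole. "jaw" is the finger opening in cm, from 0 to 8.54, set as the call begins (left out, the last holds). The fingers move at their own pace and stop on an object; the grip force is fixed at half the most. Time passes only in rows, so rows that repeat a pose let the fingers close, or fill a call up. It gives the time, the measured TCP pose, the force, the opening and the grip force at its end, in the units of the state.
- get_obs(): the state, without advancing time (a new reading comes with each control period).
- camera(name): name is "scene" or "side" or "wrist"; returns a dict with "pixels" (480x640x3 uint8, red, green, blue), "range_z" (480x640 float32, m along the optical axis (not along the pixel's ray), 0 where there is no reading), "intrinsics" (3x3 intrinsics, pixels), "k1" (the pictures are not rectified: a ray, as slopes to the right and down, at radius r is drawn at 1 + k1 r^2 times it, then the intrinsics apply), "rvec" (rotation vector, rad) and "tvec" (3), from world to camera coordinates, as OpenCV has them. Camera axes: x right, y down, z forward; pixel columns grow to the right and rows downward; lengths in m; the calibration is good to about 2 mm. A picture is of the moment at which its call begins.
- job_done(): hands the job in; it is judged then, once.
Trained networks look in a picture, given as the dict that the camera call returned (one of the last four; its "shot" number tells which), for a name from the list of things; names that differ only in an ending like _2 or _b are one class to them, and where a whole thing is asked for, a point or a joint stands for the part that bears it (a point fixed in the world has none). Each returns a list of dicts, best first, with "confidence" (0 to 1); they miss things now and then, are a little off and sometimes report something else, mostly with a low value. They report only what shows in the picture. A call takes as long as a camera call. They do not tell look-alikes from the thing itself.
- recognise(picture, thing): "centre" ([column, row] in pixels, amid what is visible of it).
- landmark_of(picture, thing): "centre" ([column, row] in pixels: a listed point, or the origin of a listed thing).
The state is a dict: "clock": time; "joint_pos": joint angles; "joint_vel": joint speeds; "tau": joint torques, N m; "eef_pos": TCP position; "tool_rot": TCP orientation; "ft_force": force on the tool from outside, world axes, zero at the start; "ft_torque": the same for the moment, N m; "grip_width": finger opening in m; "grasp_force": force on a finger pad.
Only numpy, scipy, OpenCV 4.12 (cv2) and the standard library are available. Lean on these libraries where they do the work, as an engineer would, in place of code of your own. Each camera call takes 0.05 s, during which the arm holds its last target. There are 200 camera calls.

## Task

First flip the folded-down screen of the light bench fully upright by its red tab, so that its white face looks at the lamp. Then pick up the blue glass cell by its two frosted white faces only, never touching its clear faces, and keeping it upright hold it in the light path midway between lamp and screen: the blue glass centred on the lens, a clear face square to the beam, clear of everything but the fingers. Finish while holding it there, still; do not disturb the green cell, mug, mouse or marker.

Things in the scene. Friction and masses are not known exactly. Their poses are not given: they have to be found in the camera images.
- bench: Light bench fixed on the table (z = 0): aluminium base 110 x 350 x 10 mm, long along its y. Origin: on the table, below the hold point. Dark lamp housing (80 x 70 mm, top 135 mm above the table) at its -y end, round brass lens facing +y, lens front at y = -104 mm. Hinged screen at its +y end between two aluminium cheeks (107 mm apart over all, top 55 mm above the table)
- beam (a point): The hold point: the point on the light beam midway between lens and upright screen, 95 mm above the table (level with the lens centre), straight above the bench's origin. Axes as the bench's: the beam runs along y, x is level across the beam, z up
- screen (a joint): Angle of the hinged screen, rad: 0 = folded down level towards the lamp, black back up, white face down; 1.571 = upright against its stop, white face to the lamp. Starts between 0 and 0.25. Hinge axis along the bench's x, stiff by friction (about 0.06 N m): the screen stays where it is left
- screen_hinge (a point): A point on the screen's hinge axis, at its middle: 120 mm from the bench's origin along the bench's +y, 40 mm above the table. The screen plate is 80 mm wide (along the hinge), 4 mm thick, and reaches from 5 to 95 mm from the hinge
- screen_tab (a point): Grip point on the red tab at the middle of the screen's free edge, 120 mm from the hinge axis. The tab is a bar 12 mm wide (along the hinge axis), 10 mm thick, from 95 to 138 mm from the hinge. Folded down it is 40 mm above the table, only the 10 mm base beneath it. Pinched lightly across its 12 mm width it pivots between the pads as the screen swings
- blue_cell: Loose blue glass cell standing on the table, 30 (x) x 36 (y) x 60 mm (z), 0.08 to 0.17 kg. Origin: centre of its underside. Its +y and -y faces are frosted (opaque white panels, 4 mm thick, 30 mm wide, full height), 36 mm apart over all: grip here. Its +x and -x faces are clear blue glass: not to be touched. A half turn makes no difference
- blue_cell_mid (a point): Centre of the blue cell, 30 mm above its underside
- blue_glass: The clear blue glass block of the blue cell, 28 x 28 x 58 mm, between the frosted panels (set back 1 mm from their edges); same origin and axes as the cell. Not to be touched
- green_cell: Bystander: the same cell in green glass. Origin: centre of its underside. Leave alone
- mug: Bystander: pink mug, 80 mm wide, 90 mm high, handle to its +y. Origin: centre of its underside. Leave alone
- mouse: Bystander: white computer mouse, 100 x 58 x 32 mm. Origin: centre of its underside. Leave alone
- marker: Bystander: black marker pen lying along its x, from -68 to +65 mm, 16 mm high. Origin on the table under it. Leave alone
Not all that is in view belongs to the job. What is shaped like the blue_cell but black or orange is not meant.

How it is judged:
On the way, in this order (a step that is already met when the one before it is completed fails the run):
1. the screen stands upright (within 0.17 rad), the blue cell still standing where it was (value of joint screen above 1.4 rad and distance of blue_cell from where it was at the start of the episode below 0.02 m), for 0.2 s.
2. the blue cell is lifted clear of the table by the fingers, off its clear glass (height (world z) of blue_cell above 0.015 m and contact force between the fingers and blue_cell above 1 N and contact force between the fingers and blue_glass below 0.3 N), for 0.2 s.
At the end, for the whole second after the job is handed in: Screen within 0.17 rad of upright; blue cell centre within 10 mm of the beam sideways, 12 mm in height, 25 mm of midway along it; square to the beam and upright within 0.14 rad; held still by the fingers on its frosted faces only, clear of the bench (value of joint screen above 1.4 rad and x of blue_cell_mid in the frame of beam between -0.01 and 0.01 m and y of blue_cell_mid in the frame of beam between -0.025 and 0.025 m and z of blue_cell_mid in the frame of beam between -0.012 and 0.012 m and angle between the x axis of blue_cell and the y axis of beam, either way round below 0.14 rad and angle between blue_cell's own z axis and vertical below 0.14 rad and contact force between the fingers and blue_cell above 1 N and contact force between the fingers and blue_glass below 0.3 N and contact force between blue_cell and bench below 0.1 N and linear speed of blue_cell below 0.03 m/s and angular speed of blue_cell below 0.3 rad/s); the arm keeps its last pose, push and grip.
It fails at once if the fingers or arm pressed on the blue cell's clear glass (contact force between any of the fingers, the arm and blue_glass above 0.6 N).
It fails at once if the blue cell was tipped (more than 0.4 rad off upright) (angle between blue_cell's own z axis and vertical above 0.4 rad).
It fails at once if the green cell, mug, mouse or marker was disturbed (moved more than 25 mm) (distance of any of green_cell, mug, mouse, marker from where it was at the start of the episode above 0.025 m).
It also fails if it takes over 53 s, if anything falls off the work surface, if the arm or the gripper's body presses on something with over 40 N, if the wrist force passes 120 N, or if a joint passes its speed limit or range.

## Working session

There is one attempt and no reset: what is moved stays moved. The work goes in short steps, Python scripts to look and compute and a tool call to move; the robot and the scene stay as the last step left them, time stands still between calls to the robot, and variables do not carry over. Pictures are saved under pics/ and viewed, at most 10 in all, crops included, and the job is handed in when it is done.

Besides the shell and the picture viewer there is one more tool, called as name(argument=value, ...), one argument or row to a line, values as JSON. arm_command: Moves the arm, as the interface text tells. Its arguments: {"type":"object","properties":{"slide":{"type":"array","items":{"type":"array","items":{"type":"number"}}},"spin":{"type":"array","items":{"type":"number"}},"jaw":{"type":"number"}},"required":["slide","spin"]}

```bash
mkdir -p pics; cat > h.py <<'E'
from workcell import *
import numpy as np, cv2
def pose(p):
    R,_=cv2.Rodrigues(np.array(p["rvec"],float)); return R,np.array(p["tvec"],float).ravel()
def ray(p,c):
    K=np.array(p["intrinsics"]);d=((c[0]-K[0,2])/K[0,0],(c[1]-K[1,2])/K[1,1])
    d=np.array(d);u=d.copy()
    for _ in range(20): u=d/(1+p["k1"]*(u@u))
    return np.array([u[0],u[1],1.])
def world(p,c,z=None):
    R,t=pose(p);r=ray(p,c)
    if z is None:
        a,b=int(round(c[1])),int(round(c[0]));w=p["range_z"][max(a-1,0):a+2,max(b-1,0):b+2];w=w[w>0]
        return R.T@(r*np.median(w)-t) if len(w) else None
    o=-R.T@t;d=R.T@r;return o+d*(z-o[2])/d[2]
def cloud(p):
    h,w=p["range_z"].shape;K=np.array(p["intrinsics"])
    g=np.stack(np.meshgrid(np.arange(w),np.arange(h)),-1).astype(float)
    d=np.stack([(g[...,0]-K[0,2])/K[0,0],(g[...,1]-K[1,2])/K[1,1]],-1);u=d.copy()
    for _ in range(20): u=d/(1+p["k1"]*(u**2).sum(-1,keepdims=True))
    Z=p["range_z"][...,None];R,t=pose(p)
    return (np.concatenate([u*Z,Z],-1)-t)@R
def save(p,n): cv2.imwrite(f"pics/{n}.png",p["pixels"][...,::-1])
E
python3 - <<'E'
from h import *
np.set_printoptions(precision=3,suppress=True)
Z=dict(bench=0,beam=.095,screen_hinge=.04,screen_tab=.04,blue_cell=0,blue_cell_mid=.03,green_cell=0,mug=0,mouse=0,marker=0)
for n in["scene","side"]:
    p=camera(n);save(p,n+"0")
    for k,z in Z.items():
        for f in(landmark_of,):
            print(n,k,[(np.round(r["centre"]),round(r["confidence"],2),world(p,r["centre"],z)) for r in f(p,k)[:3]])
o=get_obs();print(o)
E
```

```text
scene bench [(array([387., 260.]), 0.88, array([0.551, 0.131, 0.   ]))]
scene beam [(array([389., 224.]), 0.58, array([0.535, 0.141, 0.095]))]
scene screen_hinge [(array([434., 241.]), 0.65, array([0.576, 0.253, 0.04 ])), (array([232., 260.]), 0.59, array([ 0.449, -0.246,  0.04 ])), (array([387., 236.]), 0.42, array([0.507, 0.152, 0.04 ]))]
scene screen_tab []
scene blue_cell [(array([234., 271.]), 0.83, array([ 0.445, -0.244,  0.   ])), (array([195., 279.]), 0.76, array([ 0.436, -0.343,  0.   ])), (array([222., 289.]), 0.66, array([ 0.503, -0.29 ,  0.   ]))]
scene blue_cell_mid [(array([220., 282.]), 0.92, array([ 0.513, -0.294,  0.03 ])), (array([231., 261.]), 0.67, array([ 0.438, -0.248,  0.03 ])), (array([234., 246.]), 0.66, array([ 0.378, -0.224,  0.03 ]))]
scene green_cell [(array([262., 299.]), 0.85, array([ 0.574, -0.211,  0.   ]))]
scene mug [(array([344., 332.]), 0.57, array([ 0.752, -0.079,  0.   ]))]
scene mouse [(array([169., 328.]), 0.83, array([ 0.59 , -0.432,  0.   ])), (array([236., 273.]), 0.6, array([ 0.453, -0.242,  0.   ]))]
scene marker [(array([387., 226.]), 0.
[... 864 characters left out ...]
side green_cell [(array([354., 306.]), 0.58, array([ 0.58 , -0.207,  0.   ])), (array([424., 261.]), 0.38, array([ 0.749, -0.081,  0.   ]))]
side mug []
side mouse [(array([382., 398.]), 0.77, array([ 0.598, -0.429,  0.   ]))]
side marker []
{'clock': 1.1, 'joint_pos': array([0.   , 0.241, 0.005, 1.335, 0.   , 1.571]), 'joint_vel': array([-0.002,  0.001, -0.   , -0.   , -0.   , -0.002]), 'tau': array([ -0.001, -37.222,  25.269,   0.001,  -0.   ,   0.   ]), 'eef_pos': array([0.5  , 0.   , 0.194]), 'tool_rot': array([ 0.707,  0.707,  0.   , -0.   ]), 'ft_force': array([-0.799, -0.473, -0.371]), 'ft_torque': array([ 0.006, -0.045, -0.064]), 'grasp_force': 0.0, 'grip_width': 0.08534799677485598}
```

View pics/scene0.png

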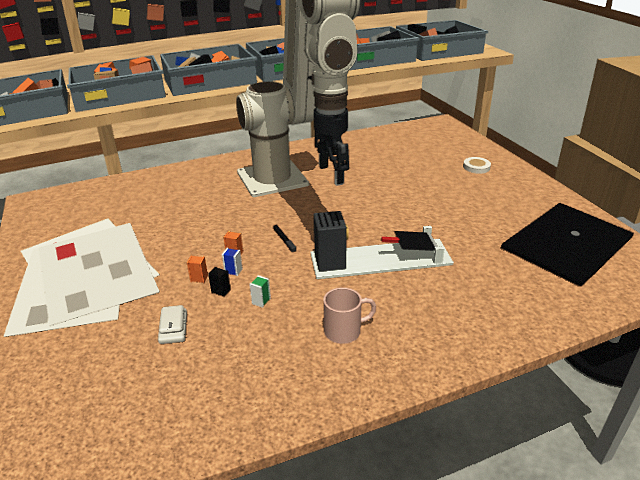

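View pics/side0.png

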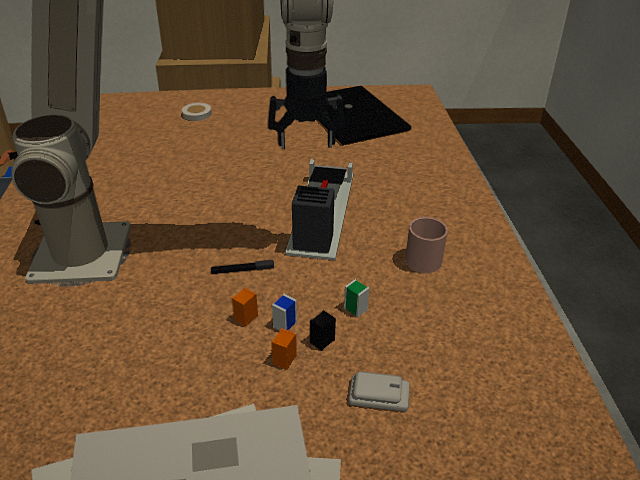

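Scene view: blue cell at (232,262), between two orange decoys, black and green; bench right of it with lamp (330,240), red tab (390,240). Side view confirms (cell at (285,313), tab (325,183)). Now the fine geometry from depth.

```bash
python3 - <<'E'
from h import *
np.set_printoptions(precision=4,suppress=True)
for n in["scene","side"]:
    p=camera(n);P=cloud(p);c=p["pixels"].astype(int);r,g,b=c[...,0],c[...,1],c[...,2]
    ok=p["range_z"]>0
    def near(x,y,d): return ok&(np.hypot(P[...,0]-x,P[...,1]-y)<d)
    cell=near(.44,-.248,.035)&(P[...,2]>.008)&(P[...,2]<.08)
    blue=cell&(b>r+40)&(b>g+40); white=cell&(abs(r-b)<40)&(r>90)
    for nm,m in[("blue",blue),("white",white)]:
        q=P[m]; print(n,nm,len(q),q.mean(0) if len(q) else"")
        if len(q)>8:
            t=q[q[:,2]>.055]; s=q[q[:,2]<.05]; print(" top",len(t),t.mean(0) if len(t) else"", "zmax",q[:,2].max())
            if len(s)>8:
                w,v=np.linalg.eigh(np.cov((s[:,:2]-s[:,:2].mean(0)).T)); print(" side mean",s.mean(0),"horiz dir",v[:,1],np.degrees(np.arctan2(v[1,1],v[0,1])),w**.5)
    red=near(.55,.16,.06)&(r>g+60)&(r>b+60)&(P[...,2]>.02); q=P[red]
    print(" red",len(q),q.mean(0),q.min(0),q.max(0))
    bm=near(.55,.13,.22)&(P[...,2]>.004)&(P[...,2]<.016)&(r>120)&(abs(r-b)<40)
    q=P[bm][:,:2].astype(np.float32)
    print(" base",len(q),cv2.minAreaRect(q))
    lm=near(.53,.0,.09)&(P[...,2]>.12)&(P[...,2]<.145)&(r<90); q=P[lm][:,:2].astype(np.float32)
    if len(q): print(" lamp top",len(q),cv2.minAreaRect(q),P[lm].mean(0))
    sc=near(.57,.21,.06)&(r<60)&(P[...,2]>.025)&(P[...,2]<.09); q=P[sc]
    if len(q)>10: print(" screen",len(q),q.mean(0),q.min(0),q.max(0),np.linalg.svd(q-q.mean(0),full_matrices=False)[2][2])
    x0,x1,y0,y1=((170,290,215,315) if n=="scene" else (215,385,270,375))
    print("  tops")
    cv2.imwrite(f"pics/{n}crop.png",cv2.resize(p["pixels"][y0:y1,x0:x1,::-1],None,fx=4.5,fy=4.5,interpolation=cv2.INTER_CUBIC))
E
```

```text
scene blue 222 [ 0.4484 -0.2524  0.0411]
 top 79 [ 0.4424 -0.2474  0.0578] zmax 0.062352716013792824
 side mean [ 0.4519 -0.255   0.0299] horiz dir [0.6397 0.7686] 50.2298022060608 [0.002  0.0076]
scene white 156 [ 0.4527 -0.2406  0.038 ]
 top 34 [ 0.446  -0.2439  0.0586] zmax 0.06291940137660312
 side mean [ 0.4544 -0.2397  0.0296] horiz dir [0.1976 0.9803] 78.60419754355003 [0.0076 0.0131]
 red 99 [0.5512 0.1367 0.061 ] [0.5417 0.1129 0.0523] [0.5618 0.1626 0.0692]
 base 2092 ((0.5448248982429504, 0.11654485762119293), (0.3499563932418823, 0.11757718771696091), 76.78341674804688)
 lamp top 622 ((0.5136340260505676, -0.012623853981494904), (0.0677424743771553, 0.08622659742832184), 77.03109741210938) [ 0.5228 -0.0164  0.1328]
 screen 574 [0.5666 0.2001 0.0506] [0.5203 0.1517 0.0395] [0.6143 0.2511 0.0625] [-0.0452 -0.1624 -0.9857]
  tops
side blue 305 [ 0.4478 -0.2494  0.0461]
 top 160 [ 0.4433 -0.2456  0.0583] zmax 0.06157751375632871
 side mean [ 0.453  -0.2536  0.0294] horiz dir [0.6304 0.7762] 50.91829475415046 [0.0009 0.0071]
side white 112 [ 0.4445 -0.25    0.0494]
 top 65 [ 0.441  -0.248   0.0595] zmax 0.06354802773104254
 side mean [ 0.4488 -0.2527  0.0335] horiz dir [-0.8977 -0.4405] -153.86123718348847 [0.0094 0.0179]
 red 41 [0.5498 0.142  0.0625] [0.5404 0.1162 0.0545] [0.5588 0.1694 0.0697]
 base 816 ((0.5428048968315125, 0.11306624859571457), (0.3497966527938843, 0.1084989681839943), 76.33557891845703)
 lamp top 934 ((0.5121410489082336, -0.013942107558250427), (0.07468615472316742, 0.08054407685995102), 76.14215850830078) [ 0.5116 -0.0226  0.1331]
 screen 455 [0.5647 0.1994 0.0509] [0.5193 0.1505 0.0352] [0.6108 0.2547 0.0606] [-0.0471 -0.1611 -0.9858]
  tops
```

View pics/sidecrop.png

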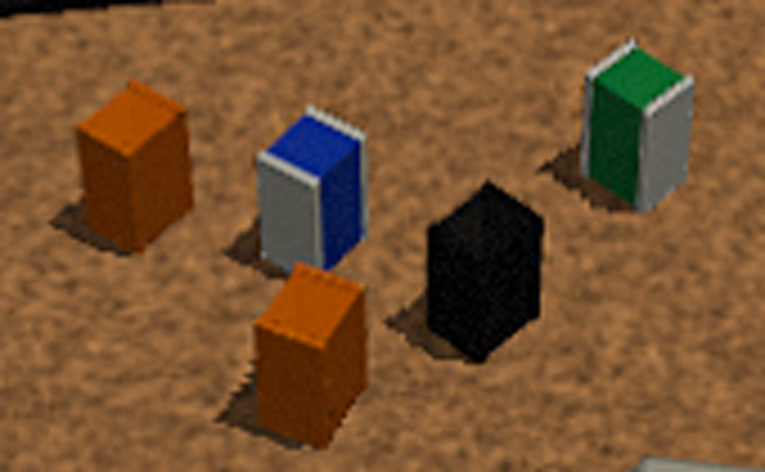

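arm_command(
  slide=[
    [4.5, 1.7, 0],
    [9, 3.4, 0],
    [13.3, 5, 0],
    [13.3, 5, 3],
    [13.3, 5, 5],
  ],
  spin=[5, 10, 13.5, 13.5, 13.5],
  jaw=4.5,
)

```text
clock: 1.82
eef_pos: [0.5497, 0.1338, 0.143]
tool_rot: [0.785, 0.62, -0.001, -0.0]
ft_force: [-0.3, -1.5, 0.1]
grip_width: 0.0452
grasp_force: 0.0
```

```bash
python3 - <<'E'
from h import *
np.set_printoptions(precision=4,suppress=True)
print("gpo",grip_point_offset)
o=get_obs();print(o["clock"],o["eef_pos"],o["tool_rot"],o["grip_width"])
p=camera("wrist");save(p,"w1");P=cloud(p);c=p["pixels"].astype(int);r,g,b=c[...,0],c[...,1],c[...,2]
m=(p["range_z"]>0)&(r>g+60)&(r>b+60)&(P[...,2]>.03)&(P[...,2]<.09)&(abs(P[...,0]-.55)<.05)&(abs(P[...,1]-.14)<.06);q=P[m];print("red",len(q))
if len(q): print(q.mean(0),cv2.minAreaRect(q[:,:2].astype(np.float32)),q[:,2].min(),q[:,2].max())
for k,z in(("screen_tab",.06),("bench",0),("screen_hinge",.04)): print(k,[(np.round(a["centre"]),a["confidence"],world(p,a["centre"],z)) for a in landmark_of(p,k)[:2]])
E
```

```text
gpo 0.0187
1.825 [0.5497 0.1338 0.143 ] [ 0.7848  0.6197 -0.0006 -0.0002] 0.045161335213365794
red 806
[0.5483 0.1408 0.0648] ((0.5481774806976318, 0.14021514356136322), (0.04359360784292221, 0.011245516128838062), 76.50057983398438) 0.05994227402048461 0.06994703336811528
screen_tab [(array([315., 234.]), 0.74, array([0.5483, 0.1374, 0.06  ]))]
bench [(array([315., 222.]), 0.92, array([0.5467, 0.1332, 0.    ]))]
screen_hinge [(array([313.,  81.]), 0.79, array([0.5736, 0.2502, 0.04  ])), (array([205., 424.]), 0.46, array([ 0.3859, -0.0437,  0.04  ]))]
```

View pics/w1.png

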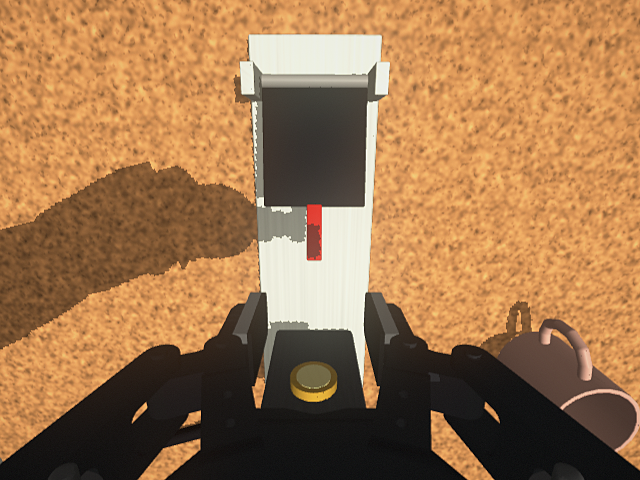

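The wrist view shows the tab at (315,232), aligned with the fingers, screen beyond it and the brass lens at (313,378). Descend and pinch.

arm_command(
  slide=[
    [0.2, -0.3, 3],
    [0.2, -0.3, 7],
    [0.2, -0.3, 10.2],
    [0.2, -0.3, 10.2],
    [0.2, -0.3, 10.2],
  ],
  spin=[0, 0, 0, 0, 0],
)

```text
clock: 2.65
eef_pos: [0.5492, 0.1359, 0.0445]
tool_rot: [0.785, 0.619, 0.001, 0.001]
ft_force: [0.3, -0.5, 0.7]
grip_width: 0.0449
grasp_force: 0.0
```

arm_command(
  slide=[
    [0, 0, 0],
    [0, 0, 0],
    [0, 0, 0],
    [0, 0, 0],
    [0, 0, 0],
  ],
  spin=[0, 0, 0, 0, 0],
  jaw=0.6,
)

```text
clock: 3.28
eef_pos: [0.5475, 0.1356, 0.0424]
tool_rot: [0.785, 0.619, -0.0, -0.0]
ft_force: [-0.4, -0.0, -0.6]
grip_width: 0.0057
grasp_force: 0.0
```

```bash
python3 - <<'E'
from h import *
p=camera("wrist");q=camera("side")
a=p["pixels"][100:480,120:520]; s=cv2.resize(q["pixels"][120:260,250:400],(400,373))
cv2.imwrite("pics/m1.png",np.hstack([a[:373],s])[...,::-1])
P=cloud(p);c=p["pixels"].astype(int);r,g,b=c[...,0],c[...,1],c[...,2]
m=(p["range_z"]>0)&(r>g+50)&(r>b+50)&(abs(P[...,0]-.55)<.05)&(abs(P[...,1]-.14)<.06)&(P[...,2]>.015);k=P[m];print(len(k), k.mean(0) if len(k) else 0, k.min(0) if len(k) else 0,k.max(0) if len(k) else 0)
E
```

```text
1693 [0.54854427 0.14383082 0.07139577] [0.50016651 0.11818074 0.05936912] [0.59993451 0.16269055 0.15335501]
```

View pics/m1.png

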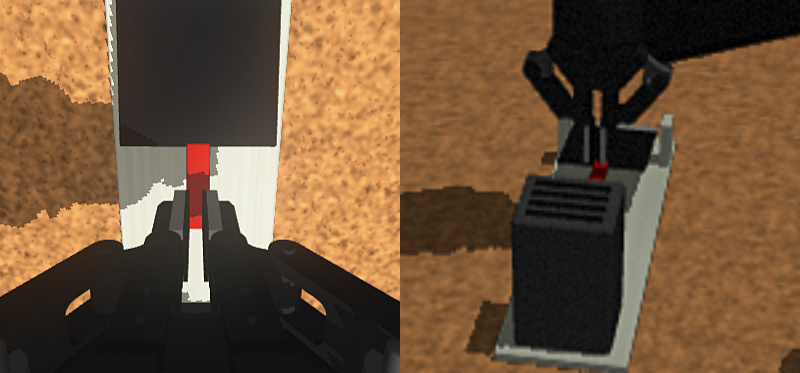

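The pads sit at the tab (200,205) in the left crop, but the opening reads 5.7 mm with no force; test by closing fully.

arm_command(
  slide=[
    [0, 0, 0],
    [0, 0, 0],
    [0, 0, 0],
    [0, 0, 0],
    [0, 0, 0],
  ],
  spin=[0, 0, 0, 0, 0],
  jaw=0,
)

```text
clock: 4.0
eef_pos: [0.5476, 0.1356, 0.0424]
tool_rot: [0.785, 0.619, -0.0, 0.0]
ft_force: [0.7, 0.3, 0.5]
grip_width: -0.0003
grasp_force: 0.0
```

```bash
python3 - <<'E'
from h import *
np.set_printoptions(precision=4,suppress=True)
o=get_obs();print(o["eef_pos"],o["grip_width"],o["grasp_force"])
p=camera("wrist")
im=p["pixels"][230:400,230:400]; P=cloud(p)
s=camera("scene"); S=cloud(s)
b=s["pixels"][190:290,340:460]
cv2.imwrite("pics/m2.png",np.hstack([cv2.resize(im,(400,400)),cv2.resize(b,(400,400))])[...,::-1])
for row in(240,280,300,310,320,335,350,370):print(row,[P[row,c].round(3).tolist() for c in(295,312,322,340)])
E
```

```text
[0.5476 0.1356 0.0424] -0.00030954933819046766 0.0
240 [[0.542, 0.165, 0.058], [0.551, 0.163, 0.059], [0.556, 0.162, 0.059], [0.564, 0.16, 0.059]]
280 [[0.529, 0.124, 0.01], [0.546, 0.144, 0.065], [0.551, 0.143, 0.065], [0.559, 0.117, 0.01]]
300 [[0.539, 0.145, 0.086], [0.547, 0.148, 0.095], [0.551, 0.147, 0.095], [0.558, 0.141, 0.086]]
310 [[0.539, 0.145, 0.095], [0.547, 0.147, 0.102], [0.551, 0.147, 0.103], [0.558, 0.141, 0.096]]
320 [[0.54, 0.146, 0.105], [0.547, 0.147, 0.11], [0.551, 0.147, 0.111], [0.557, 0.141, 0.103]]
335 [[0.543, 0.152, 0.126], [0.547, 0.145, 0.117], [0.55, 0.144, 0.117], [0.557, 0.148, 0.125]]
350 [[0.543, 0.149, 0.13], [0.545, 0.139, 0.116], [0.55, 0.145, 0.127], [0.557, 0.146, 0.131]]
370 [[0.545, 0.154, 0.147], [0.543, 0.131, 0.117], [0.549, 0.137, 0.126], [0.556, 0.151, 0.146]]
```

View pics/m2.png

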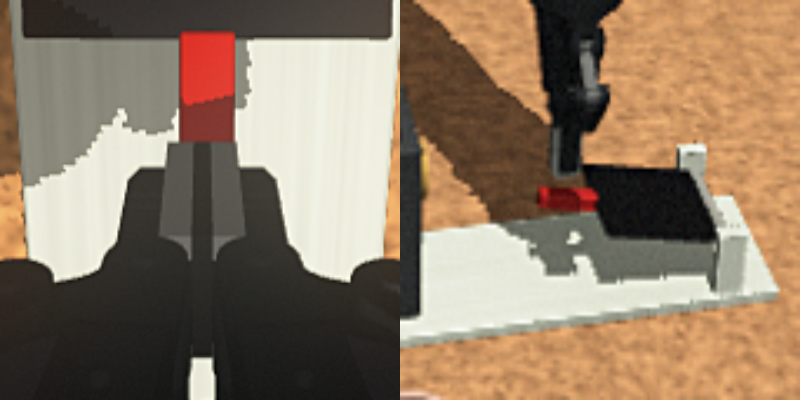

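The tips appear to stop above the tab (right crop: tips at (567,172), tab at (565,197)), despite the reported TCP. Measure the real tip height.

```bash
python3 - <<'E'
from h import *
np.set_printoptions(precision=4,suppress=True)
for n in("scene","side"):
    p=camera(n);P=cloud(p);c=p["pixels"].astype(int)
    m=(p["range_z"]>0)&(np.hypot(P[...,0]-.5476,P[...,1]-.1356)<.03)&(P[...,2]>.035)&(P[...,2]<.14)&(c[...,0]<c[...,1]+40)
    q=P[m]; h,e=np.histogram(q[:,2],bins=np.arange(.035,.14,.005));print(n,dict(zip(e.round(3).tolist(),h.tolist())))
    t=q[q[:,2]<np.sort(q[:,2])[:30][-1]];print(t.mean(0))
    for z0 in(.075,.085,.095,.11):
        t=q[abs(q[:,2]-z0)<.006]; print(z0,len(t),t.mean(0) if len(t) else"")
E
```

```text
scene {0.035: 0, 0.04: 0, 0.045: 0, 0.05: 2, 0.055: 12, 0.06: 2, 0.065: 1, 0.07: 0, 0.075: 4, 0.08: 9, 0.085: 13, 0.09: 18, 0.095: 15, 0.1: 21, 0.105: 17, 0.11: 11, 0.115: 4, 0.12: 4, 0.125: 18, 0.13: 9}
[0.5524 0.1434 0.0676]
0.075 6 [0.5509 0.1326 0.079 ]
0.085 27 [0.5524 0.1286 0.0858]
0.095 42 [0.554  0.1285 0.0953]
0.11 33 [0.555  0.1288 0.1084]
side {0.035: 0, 0.04: 0, 0.045: 0, 0.05: 3, 0.055: 17, 0.06: 2, 0.065: 0, 0.07: 0, 0.075: 0, 0.08: 8, 0.085: 18, 0.09: 25, 0.095: 23, 0.1: 25, 0.105: 20, 0.11: 23, 0.115: 22, 0.12: 30, 0.125: 55, 0.13: 59}
[0.554  0.1478 0.0632]
0.075 1 [0.5533 0.1323 0.0808]
0.085 30 [0.5438 0.1262 0.0869]
0.095 53 [0.5455 0.1266 0.0952]
0.11 55 [0.5453 0.1266 0.1103]
```

Tips are ~37 mm higher than the reported TCP (xy agrees). Open, descend 3.6 cm, and check from outside.

arm_command(
  slide=[
    [0, 0, 0],
    [0, 0, 0],
    [0, 0, 0],
    [0, 0, 1.8],
    [0, 0, 3.6],
  ],
  spin=[0, 0, 0, 0, 0],
  jaw=4,
)

```text
clock: 4.82
eef_pos: [0.5479, 0.1357, 0.0063]
tool_rot: [0.785, 0.619, 0.0, 0.0]
ft_force: [0.1, 0.1, -0.1]
grip_width: 0.0402
grasp_force: 0.0
```

arm_command(
  slide=[
    [0, 0, 0],
    [0, 0, 0],
    [0, 0, 0],
    [0, 0, 0],
    [0, 0, 0],
  ],
  spin=[0, 0, 0, 0, 0],
  jaw=0.6,
)

```text
clock: 5.45
eef_pos: [0.5485, 0.1353, 0.007]
tool_rot: [0.785, 0.619, 0.001, 0.001]
ft_force: [3.1, -2.7, -0.3]
grip_width: 0.011
grasp_force: 59.1
```

Gripped (11 mm, 59 N). Swing the arc.

arm_command(
  slide=[
    [0.4, 0, -1.65],
    [1.0, 0, -3.2],
    [1.85, 0, -4.65],
    [2.9, 0, -5.95],
    [4.1, 0, -7.1],
  ],
  spin=[0, 0, 0, 0, 0],
)

```text
clock: 6.08
eef_pos: [0.5581, 0.1754, 0.0767]
tool_rot: [0.785, 0.619, 0.0, 0.001]
ft_force: [6.7, 0.5, -11.2]
grip_width: 0.0107
grasp_force: 59.1
```

arm_command(
  slide=[
    [1.35, 0, -1.0],
    [2.8, 0, -1.8],
    [4.4, 0, -2.35],
    [6.0, 0, -2.7],
    [7.5, 0, -2.8],
  ],
  spin=[0, 0, 0, 0, 0],
)

```text
clock: 6.7
eef_pos: [0.5752, 0.246, 0.1045]
tool_rot: [0.786, 0.618, -0.002, 0.002]
ft_force: [5.9, -7.5, -4.1]
grip_width: 0.0109
grasp_force: 65.1
```

```bash
python3 - <<'E'
from h import *
np.set_printoptions(precision=4,suppress=True)
o=get_obs();print(o["clock"],o["eef_pos"],o["grip_width"],o["grasp_force"],o["ft_force"])
for n in("scene","side"):
    p=camera(n);P=cloud(p);c=p["pixels"].astype(int);r=c.max(-1)
    m=(p["range_z"]>0)&(np.hypot(P[...,0]-.575,P[...,1]-.25)<.05)&(P[...,2]>.065)&(P[...,2]<.128)
    if n=="scene": cv2.imwrite("pics/m3.png",cv2.resize(p["pixels"][140:290,300:480],(720,600))[...,::-1])
    q=P[m]
    if n=="side":
        Q=q[(abs(q[:,0]-.575)<.04)];v=np.linalg.svd(Q-np.median(Q,0),full_matrices=False)[2][2];print(len(Q),np.median(Q,0),v,np.arcsin(v[2]))
E
```

```text
6.7 [0.5752 0.246  0.1045] 0.010882279613717193 65.08872985839844 [ 5.8995 -7.5325 -4.1183]
691 [0.5737 0.2414 0.0974] [-0.2403 -0.9682 -0.0694] -0.06947817642354594
```

View pics/m3.png

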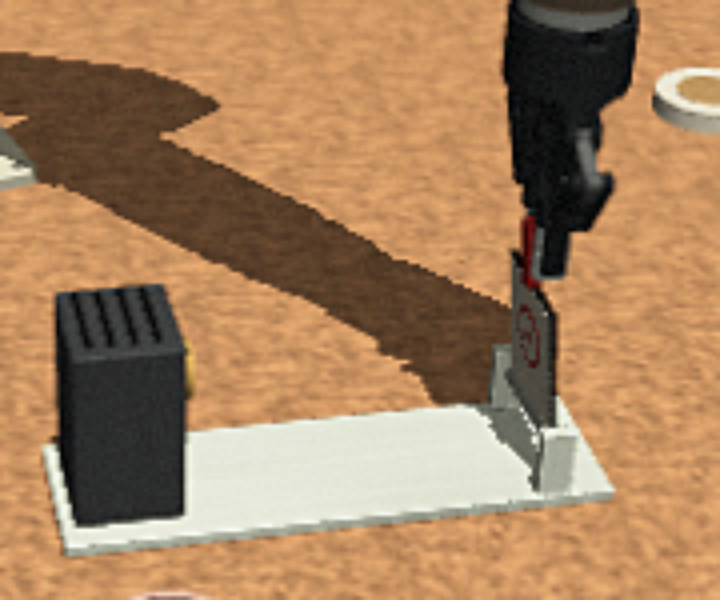

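The picture shows the screen almost upright (face at (530,335), tab pinched at (530,250)); measured ≈1.50 rad. Nudge on to the stop, then release and lift.

arm_command(
  slide=[
    [0.4, 0, 0],
    [0.7, 0, 0],
    [0.8, 0, 0],
    [0.8, 0, 0],
    [0.8, 0, 0],
  ],
  spin=[0, 0, 0, 0, 0],
)

```text
clock: 7.42
eef_pos: [0.5771, 0.2537, 0.1045]
tool_rot: [0.786, 0.618, -0.001, 0.002]
ft_force: [5.9, -5.2, -2.9]
grip_width: 0.0109
grasp_force: 65.1
```

arm_command(
  slide=[
    [-0.1, 0, 0],
    [-0.1, 0, 0],
    [-0.1, 0, 0],
    [-0.1, 0, -4],
    [-0.1, 0, -8],
  ],
  spin=[0, 0, 0, 0, 0],
  jaw=4,
)

```text
clock: 8.05
eef_pos: [0.5755, 0.2555, 0.1859]
tool_rot: [0.785, 0.619, -0.001, -0.0]
ft_force: [1.0, 0.4, 0.5]
grip_width: 0.0401
grasp_force: 0.0
```

```bash
python3 - <<'E'
from h import *
np.set_printoptions(precision=4,suppress=True)
o=get_obs();print(o["clock"],o["eef_pos"],o["tool_rot"],o["grip_width"],o["ft_force"])
p=camera("side");P=cloud(p)
m=(p["range_z"]>0)&(np.hypot(P[...,0]-.575,P[...,1]-.25)<.05)&(P[...,2]>.065)&(P[...,2]<.128)&(abs(P[...,0]-.575)<.036)
Q=P[m];v=np.linalg.svd(Q-np.median(Q,0),full_matrices=False)[2][2];print(len(Q),np.median(Q,0),v)
p=camera("scene");P=cloud(p)
m=(p["range_z"]>0)&(np.hypot(P[...,0]-.575,P[...,1]-.25)<.05)&(P[...,2]>.065)&(P[...,2]<.128)&(abs(P[...,0]-.575)<.036)
Q=P[m];v=np.linalg.svd(Q-np.median(Q,0),full_matrices=False)[2][2];print(len(Q),np.median(Q,0),v)
E
```

```text
8.05 [0.5755 0.2555 0.1859] [ 0.7851  0.6193 -0.0007 -0.0005] 0.04010329291370402 [1.0388 0.3533 0.4687]
654 [0.5752 0.2438 0.0967] [-0.2371 -0.9711 -0.0266]
229 [0.5787 0.2428 0.0977] [-0.2245 -0.9738 -0.0358]
```

Screen ≈1.54 rad, upright. Now towards the blue cell.

arm_command(
  slide=[
    [-6, 0, 0],
    [-12, 0, 0],
    [-18, 0, 0],
    [-24, 0, 0],
    [-30, -0.7, 0],
  ],
  spin=[-10, -20, -30, -40, -50],
  jaw=6.5,
)

```text
clock: 8.78
eef_pos: [0.5002, -0.0328, 0.1851]
tool_rot: [0.452, 0.892, 0.0, 0.0]
ft_force: [0.9, 0.5, 0.7]
grip_width: 0.0645
grasp_force: 0.0
```

```bash
cat >> h.py <<'E'
from scipy.spatial.transform import Rotation as Ro
def go(xy,yaw,z=None):
    """shift in cm along tool axes and spin in deg to reach world xy, tool-y yaw (deg), reported z"""
    o=get_obs();M=Ro.from_quat(o["tool_rot"]).as_matrix();e=np.array(o["eef_pos"])
    d=np.array([xy[0],xy[1],e[2] if z is None else z])-e
    cy=np.degrees(np.arctan2(M[1,1],M[0,1]));s=-((yaw-cy+90)%180-90)
    print("t",o["clock"],"eef",e.round(4),"slide cm",(M.T@d*100).round(2),"spin",round(s,1),"j6",round(o["joint_pos"][5],2),"w",round(o["grip_width"],4))
E
python3 -c "
from h import *
go((.442,-.246),50.5,.1)"
```

```text
t 8.775 eef [ 0.5002 -0.0328  0.1851] slide cm [-13.76 -17.29   8.5 ] spin -14.3 j6 0.87 w 0.0645
```

arm_command(
  slide=[
    [-3.7, -4.7, 0],
    [-7.4, -9.3, 1],
    [-11, -13.8, 3],
    [-13.7, -17.2, 6],
    [-13.7, -17.2, 8.5],
  ],
  spin=[-5, -10, -14, -14, -14],
)

```text
clock: 9.4
eef_pos: [0.4405, -0.2456, 0.0992]
tool_rot: [0.345, 0.938, -0.0, -0.0]
ft_force: [0.4, 0.4, 0.3]
grip_width: 0.0649
grasp_force: 0.0
```

```bash
python3 - <<'E'
from h import *
np.set_printoptions(precision=4,suppress=True)
go((.442,-.246),50.5,-.02)
p=camera("wrist");P=cloud(p);c=p["pixels"].astype(int);r,g,b=c[...,0],c[...,1],c[...,2]
save(p,"w2")
top=(p["range_z"]>0)&(np.hypot(P[...,0]-.442,P[...,1]+.246)<.035)&(P[...,2]>.052)&(P[...,2]<.07)
q=P[top];print("top",len(q),q.mean(0),cv2.minAreaRect(q[:,:2].astype(np.float32)))
q=P[top&(b>r+40)];print("blue",len(q),q.mean(0),cv2.minAreaRect(q[:,:2].astype(np.float32)))
for k in("blue_cell_mid",):print([(np.round(a["centre"]),a["confidence"],world(p,a["centre"],.03)) for a in landmark_of(p,k)[:3]])
E
```

```text
t 9.4 eef [ 0.4405 -0.2456  0.0992] slide cm [-0.14  0.07 11.92] spin -0.9 j6 0.2 w 0.0649
top 2185 [ 0.44   -0.2433  0.0593] ((0.4406214952468872, -0.24400804936885834), (0.03571963310241699, 0.02986425720155239), 50.958831787109375)
blue 1562 [ 0.4407 -0.2439  0.0593] ((0.44087138772010803, -0.24430778622627258), (0.02774916961789131, 0.028630858287215233), 50.44397735595703)
[(array([327., 336.]), 0.95, array([ 0.5079, -0.2913,  0.03  ])), (array([272., 148.]), 0.81, array([ 0.3658, -0.223 ,  0.03  ])), (array([418.,   4.]), 0.71, array([ 0.3609, -0.0934,  0.03  ]))]
```

View pics/w2.png

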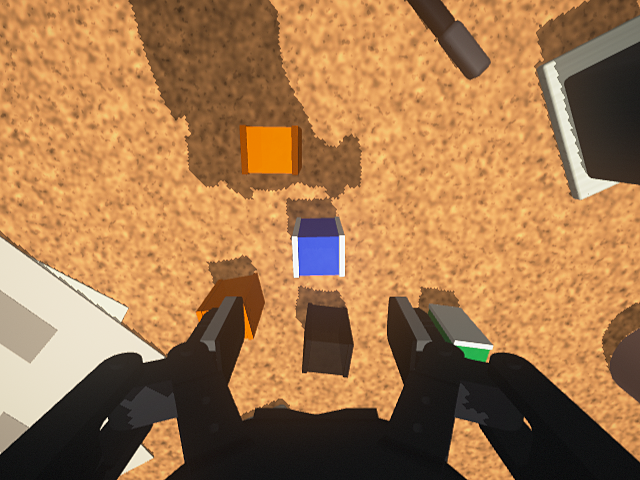

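Wrist view: blue cell centred at (319,247), white panels left/right at 293/344, aligned with the fingers, decoys outside the finger track. Descend, measure the height reading from outside, grip.

arm_command(
  slide=[
    [0.05, 0.1, 2],
    [0.05, 0.1, 6],
    [0.05, 0.1, 9.5],
    [0.05, 0.1, 11.5],
    [0.05, 0.1, 11.7],
  ],
  spin=[-1.2, -1.2, -1.2, -1.2, -1.2],
)

```text
clock: 10.12
eef_pos: [0.4417, -0.2409, -0.0171]
tool_rot: [0.332, 0.943, 0.0, -0.001]
ft_force: [-0.6, -0.8, -0.4]
grip_width: 0.0649
grasp_force: 0.0
```

```bash
python3 - <<'E'
from h import *
np.set_printoptions(precision=4,suppress=True)
go((.441,-.2445),50.8,-.0205); o=get_obs();print(o["ft_force"])
ty=np.array([.632,.775]);tx=np.array([-.775,.632])
for n in("scene","side"):
    p=camera(n);P=cloud(p);c=p["pixels"].astype(int)
    d=P[...,:2]-o["eef_pos"][:2];a=d@ty;x=d@tx
    m=(p["range_z"]>0)&(abs(x)<.02)&(abs(a)<.06)&(abs(a)>.026)&(P[...,2]>.006)&(P[...,2]<.1)&(c.max(-1)<110)
    for s in(-1,1):
        q=P[m&(a*s>0)];print(n,s,len(q),np.sort(q[:,2])[:8] if len(q) else"",np.sort(abs(a[m&(a*s>0)]))[[0,-1]] if len(q) else"")
E
```

```text
t 10.125 eef [ 0.4417 -0.2409 -0.0171] slide cm [-0.18 -0.32  0.34] spin 0.4 j6 0.18 w 0.0649
[-0.6084 -0.7595 -0.3866]
scene -1 220 [0.027  0.0284 0.0292 0.0297 0.0297 0.03   0.031  0.0311] [0.0262 0.0599]
scene 1 236 [0.0246 0.0271 0.0294 0.0295 0.0306 0.0312 0.0318 0.0331] [0.0262 0.06  ]
side -1 312 [0.029  0.029  0.0297 0.0302 0.0313 0.0325 0.0326 0.0331] [0.0262 0.0598]
side 1 278 [0.0257 0.0277 0.0305 0.0308 0.0308 0.0318 0.0322 0.0338] [0.0262 0.0598]
```

arm_command(
  slide=[
    [-0.2, -0.3, 0.4],
    [-0.2, -0.3, 0.8],
    [-0.2, -0.3, 0.8],
    [-0.2, -0.3, 0.8],
    [-0.2, -0.3, 0.8],
  ],
  spin=[0.4, 0.4, 0.4, 0.4, 0.4],
)

```text
clock: 10.85
eef_pos: [0.4418, -0.2458, -0.0245]
tool_rot: [0.337, 0.942, -0.0, 0.0]
ft_force: [0.2, 0.3, -0.1]
grip_width: 0.0649
grasp_force: 0.0
```

arm_command(
  slide=[
    [0, 0, 0],
    [0, 0, 0],
    [0, 0, 0],
    [0, 0, 0],
    [0, 0, 0],
  ],
  spin=[0, 0, 0, 0, 0],
  jaw=3,
)

```text
clock: 11.48
eef_pos: [0.442, -0.2458, -0.0244]
tool_rot: [0.337, 0.942, 0.0, 0.0]
ft_force: [-0.3, -0.1, 1.7]
grip_width: 0.0354
grasp_force: 59.7
```

arm_command(
  slide=[
    [0, 0, -2],
    [0, 0, -6],
    [0, 0, -10],
    [0, 0, -14],
    [0, 0, -18],
  ],
  spin=[0, 0, 0, 0, 0],
)

```text
clock: 12.1
eef_pos: [0.4411, -0.2454, 0.1561]
tool_rot: [0.336, 0.942, 0.0, -0.001]
ft_force: [1.2, 0.2, -1.7]
grip_width: 0.0354
grasp_force: 59.9
```

```bash
python3 -c "
from h import *
go((.5473,.1316),-13.5)"
```

```text
t 12.1 eef [ 0.4411 -0.2454  0.1561] slide cm [1.567e+01 3.589e+01 1.000e-02] spin 64.2 j6 0.18 w 0.0354
```

arm_command(
  slide=[
    [1.6, 3.6, 0],
    [3.2, 7.2, 0],
    [4.7, 10.8, 0],
    [6.3, 14.4, 0],
    [7.8, 18, 0],
  ],
  spin=[8, 16, 24, 32, 40],
)

```text
clock: 12.72
eef_pos: [0.4951, -0.0558, 0.1548]
tool_rot: [0.64, 0.768, -0.0, -0.001]
ft_force: [0.3, -0.6, -0.4]
grip_width: 0.0353
grasp_force: 59.9
```

```bash
python3 -c "
from h import *
go((.5473,.1316),-13.5)"
```

```text
t 12.725 eef [ 0.4951 -0.0558  0.1548] slide cm [ 1.749e+01  8.520e+00 -1.000e-02] spin 23.9 j6 1.28 w 0.0353
```

arm_command(
  slide=[
    [4.4, 2.1, 0],
    [8.8, 4.2, 0],
    [13.2, 6.4, 0],
    [17.4, 8.5, 0],
    [17.4, 8.5, 0],
  ],
  spin=[6, 12, 18, 24, 24],
)

```text
clock: 13.35
eef_pos: [0.5468, 0.1327, 0.1543]
tool_rot: [0.783, 0.622, -0.0, -0.0]
ft_force: [-0.2, -1.1, -1.3]
grip_width: 0.0354
grasp_force: 60.0
```

```bash
cat > m.py <<'E'
from h import *
np.set_printoptions(precision=4,suppress=True)
O=np.array([.5473,.1316]);go(O,-13.5)
yd=np.array([.2334,.9724]);xd=np.array([.9724,-.2334])
for n in("scene","side"):
    p=camera(n);P=cloud(p);c=p["pixels"].astype(int);r,g,b=c[...,0],c[...,1],c[...,2]
    m=(p["range_z"]>0)&(np.hypot(P[...,0]-O[0],P[...,1]-O[1])<.05)&(P[...,2]>.05)&(P[...,2]<.26)
    d=P[...,:2]-O;u=d@xd;v=d@yd;z=P[...,2]
    B=m&(b>r+35)&(b>g+35);W=m&(abs(r-b)<35)&(r>100)
    for nm,k in(("blue",B),("white",W)):
        if k.sum()>5:
            q=np.stack([u[k],v[k],z[k]],1);print(n,nm,k.sum(),"mean",q.mean(0),"p2",np.percentile(q,2,0),"p98",np.percentile(q,98,0))
            w,e=np.linalg.eigh(np.cov((q-q.mean(0)).T));print("   normal",e[:,0],w[0]**.5)
E
python3 m.py
```

```text
t 13.35 eef [0.5468 0.1327 0.1543] slide cm [-0.09  0.08 -0.  ] spin 0.4 j6 2.04 w 0.0354
scene blue 55 mean [ 0.0002 -0.0142  0.2205] p2 [-0.0149 -0.0165  0.1883] p98 [ 0.0187 -0.0088  0.2493]
   normal [ 0.0922  0.9943 -0.0542] 0.001526728379738428
scene white 102 mean [ 0.0135 -0.0059  0.2004] p2 [-0.0167 -0.0161  0.1784] p98 [0.0229 0.0139 0.2385]
   normal [ 0.7192 -0.6929 -0.0505] 0.008315963399593082
side blue 366 mean [-0.0011 -0.0127  0.2158] p2 [-0.0137 -0.0201  0.1814] p98 [0.0116 0.0089 0.2396]
   normal [-0.068   0.9796 -0.189 ] 0.0064265385455024105
side white 20 mean [ 0.0102 -0.0152  0.2165] p2 [-0.0174 -0.0199  0.1791] p98 [ 0.0156 -0.008   0.2406]
   normal [-0.1667 -0.986  -0.0096] 0.0026861995075947837
```

Cell centre is at z≈0.209, upright and square; lower by 11.4 cm.

arm_command(
  slide=[
    [-0.1, 0.1, 3],
    [-0.1, 0.1, 6.5],
    [-0.1, 0.1, 9.5],
    [-0.1, 0.1, 11.4],
    [-0.1, 0.1, 11.4],
  ],
  spin=[0.4, 0.4, 0.4, 0.4, 0.4],
)

```text
clock: 14.08
eef_pos: [0.5454, 0.1265, 0.0396]
tool_rot: [0.787, 0.617, -0.002, -0.001]
ft_force: [-0.1, 0.8, -1.2]
grip_width: 0.0349
grasp_force: 60.0
```

arm_command(
  slide=[
    [0, 0, 0],
    [0, 0, 0],
    [0, 0, 0],
    [0, 0, 0],
    [0, 0, 0],
  ],
  spin=[0, 0, 0, 0, 0],
)

```text
clock: 14.7
eef_pos: [0.5476, 0.1286, 0.0416]
tool_rot: [0.786, 0.618, 0.0, 0.0]
ft_force: [-0.0, -1.0, -1.6]
grip_width: 0.0353
grasp_force: 60.0
```

```bash
python3 m.py; python3 - <<'E'
from h import *
a=camera("scene")["pixels"][130:290,300:470];b=camera("side")["pixels"][110:260,250:410]
cv2.imwrite("pics/f.png",np.hstack([cv2.resize(a,(400,376)),cv2.resize(b,(400,376))])[...,::-1])
p=camera("side");P=cloud(p)
m=(p["range_z"]>0)&(np.hypot(P[...,0]-.575,P[...,1]-.25)<.045)&(P[...,2]>.1)&(P[...,2]<.13)
Q=P[m]
if len(Q)>20: print(len(Q),Q.mean(0),np.linalg.svd(Q-np.median(Q,0),full_matrices=False)[2][2])
p=camera("wrist");P=cloud(p);c=p["pixels"].astype(int);m=(c[...,0]>c[...,2]+60)&(c[...,1]>c[...,2]+30)&(P[...,2]>.07)&(P[...,2]<.13)&(p["range_z"]>0);print("lens",m.sum(),P[m].mean(0) if m.any() else"")
E
```

```text
t 14.7 eef [0.5476 0.1286 0.0416] slide cm [ 0.29 -0.1  -0.  ] spin -0.2 j6 2.04 w 0.0353
scene blue 39 mean [ 0.003  -0.0185  0.1132] p2 [-0.014  -0.021   0.0783] p98 [ 0.0255 -0.0139  0.1454]
   normal [ 0.0949  0.9947 -0.0385] 0.0015101643201187451
scene white 118 mean [ 0.0206 -0.0097  0.1134] p2 [-0.0134 -0.0208  0.0654] p98 [0.0479 0.009  0.2552]
   normal [ 0.6511 -0.7556 -0.0717] 0.007786658921294784
side blue 313 mean [ 0.0003 -0.0148  0.1046] p2 [-0.0126 -0.0221  0.0721] p98 [0.0134 0.0083 0.1269]
   normal [ 0.1246  0.9669 -0.2227] 0.006444325634598407
side white 44 mean [-0.001  -0.0183  0.0984] p2 [-0.0186 -0.0225  0.0745] p98 [ 0.0181 -0.009   0.1248]
   normal [0.0299 0.999  0.0333] 0.003367350665219995
22 [0.60615345 0.23579683 0.11737487] [ 0.13658959  0.98994716 -0.03671383]
lens 127 [0.5519544  0.13841947 0.1235197 ]
```

View pics/f.png

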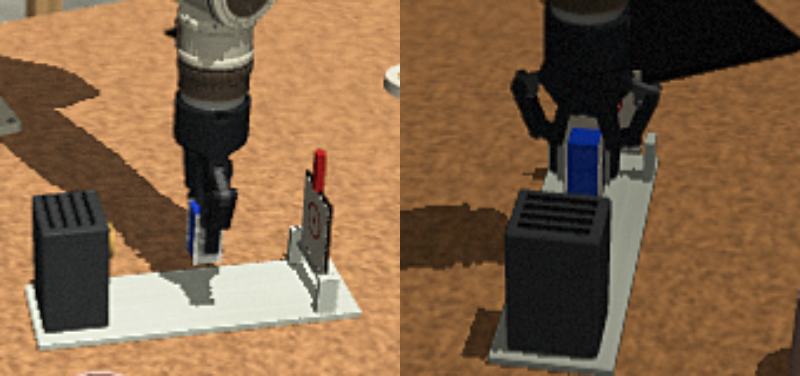

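The final view shows the cell held between lens and upright screen, clear of the base (left crop (205,232)). Centre it along the beam by a few mm, settle, hand in.

arm_command(
  slide=[
    [0.2, -0.1, 0.1],
    [0.3, -0.1, 0.1],
    [0.3, -0.1, 0.1],
    [0.3, -0.1, 0.1],
    [0.3, -0.1, 0.1],
  ],
  spin=[0, 0, 0, 0, 0],
)

```text
clock: 15.62
eef_pos: [0.5473, 0.1316, 0.0404]
tool_rot: [0.787, 0.618, 0.0, 0.0]
ft_force: [0.0, 0.7, -0.1]
grip_width: 0.0352
grasp_force: 60.0
```

arm_command(
  slide=[
    [0, 0, 0],
    [0, 0, 0],
    [0, 0, 0],
    [0, 0, 0],
    [0, 0, 0],
  ],
  spin=[0, 0, 0, 0, 0],
)

```text
clock: 16.25
eef_pos: [0.5473, 0.1316, 0.0404]
tool_rot: [0.787, 0.618, 0.0, 0.0]
ft_force: [0.1, 0.3, -0.9]
grip_width: 0.0354
grasp_force: 60.0
```

```bash
python3 -c "
from h import *
go((.5473,.1316),-13.5)
o=get_obs();print(abs(o['joint_vel']).max(),o['grasp_force'])
e=o['eef_pos']
if np.hypot(e[0]-.5473,e[1]-.1316)<.005 and abs(e[2]-.0406)<.004: print(job_done())
"
```

```text
t 16.25 eef [0.5473 0.1316 0.0404] slide cm [-0.  0.  0.] spin -0.2 j6 2.05 w 0.0354
0.0015440542506258623 60.003933906555176
the job is handed in; nothing more can be done
None
```

I handed the job in at about 16 s: the screen is upright (about 1.54 rad measured) and the blue cell is held still by its frosted faces at the hold point, within a few millimetres by my measurements; no verdict came back.

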